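Third hand: press a drawer pull onto its front for screwing

ROBOT

A 6-joint arm with a two-finger parallel gripper is mounted at the origin on a cart in front of the work surface, level with it; the furniture and walls round the work are solid. World frame = base frame: x ahead of the robot, y to its left, z up, the work surface at z = 0. Lengths are in m, angles in rad, forces in N, time in s.
With the tool pointing down it reaches from about 0.3 to 0.75 m from the base axis. Payload 8.5 kg.
Tool frame: the origin (TCP) lies on the centre line of the jaws, within the pads' length; the fingertips stand 11 mm ahead of it and the grasp point (between the pads) lies 8 mm behind it (manip.nose_length is the distance from the TCP to the fingertips, in m); z points along the fingers, y is the line along which they close (so a half turn about z gives the same grasp; the last joint's range is limited). The gripper opens to 88 mm and grips with 3 to 60 N. Pads are 18 mm wide; open, the fingers measure 123 mm over their backs; the gripper's body (75 mm by 187 mm) begins 45 mm behind the grasp point.
Start: joints at [-1.41, 0.381, 1.297, -0, 1.464, -0.215], TCP at [0.202, -0.512, 0.25] pointing down, gripper open.
Joint ranges: [-3.11, 3.11], [-0.89, 2.33], [0.22, 2.48], [-1.42, 4.56], [0.17, 2.85], [-2.88, 2.88]. Speed limits (rad/s): [2.39, 2.39, 3.14, 3.14, 3.14, 3.14].

INTERFACE

Orientations are given as a unit quaternion [w, x, y, z].
In Python, from bench import manip gives the robot as it stands. The module is installed in compiled form; this text tells all that it offers.
- The arm moves only by the tool jog_arm, never from a script. Its argument "targets" is one flat list of numbers, 5 for each row, row after row: the opening, from 0 (shut) to 1 (fully open), then the shift along the tool's x, y, z in a scale on which 1.0 is 60 cm, then the turn about the tool's z in shares of 45 degrees (1.0 is 45 degrees). In form: [gripper, tx, ty, tz, turn, gripper, tx, ty, tz, turn, ...]. A call has 1 to 20 rows; each row is the pose to reach, as a shift and turn from the pose commanded when the call began, along the tool's axes at that moment; what a row does not reach only later rows make up. A row lasts 1/10 s, in which the tool goes at most 50 mm and 8.59 degrees, less where a joint would pass 70% of its speed; a pose out of reach is approached as far as the arm can. No shift or turn number may pass 1 either way. A call with a gripper value outside its range is refused whole. The fingers move at their own pace and stop on an object; "grip_force" is the grip in N (left out, the last holds). Time passes only in rows, so rows that repeat a pose let the fingers close. It gives the time, the measured TCP pose, the force, the opening and the grip force at its end, in the units of the state.
- manip.sense(): the state, without advancing time (a new reading comes with each control period).
- manip.grab_frame(name): name is "scene" or "top" or "wrist"; returns the picture (420x560x3 uint8, red, green, blue); there is no depth.
- manip.calibration(name): a dict with "camera_matrix" (3x3 intrinsics, pixels), "distortion" ([k1, k2, p1, p2, k3] as OpenCV has them; the pictures are not rectified), "T" (4x4, takes a point from camera to world coordinates). Camera axes: x right, y up, looking along -z (the intrinsics and any distortion apply to the point x, -y, -z); pixel columns grow to the right and rows downward; lengths in m; the calibration is good to about 2 mm. A picture is of the moment at which its call begins: read the wrist's pose just before it. calibration takes no time and is no camera call; for the wrist camera it gives the pose at the moment of the call.
- manip.job_done(): hands the job in; it is judged then, once.
The state is a dict: "t": time; "q": joint angles; "qvel": joint speeds; "tau": joint torques, N m; "tcp_pos": TCP position; "eef_rot": TCP orientation; "wrist_force": force on the tool from outside, world axes, zero at the start; "torque": the same for the moment, N m; "finger_gap": finger opening in m; "gripper_force": force on a finger pad.
Only numpy, scipy, OpenCV 4.12 (cv2) and the standard library are available. Lean on these libraries where they do the work, as an engineer would, in place of code of your own. Each camera call takes 0.05 s, during which the arm holds its last target. There are 200 camera calls.

TASK

Two small drawer fronts stand upright in spring-backed holding stands; one already has its dark wooden pull, the other is bare. Pick up the loose pull and be my third hand: press its plate flat against the bare front, upright and centred in the pencilled outline, hard enough that the black pointer on that stand sits in the green band (5 to 11 mm of spring travel, which takes 5 to 11 N) and never so hard that it goes past the start of the red band (16 mm, 16 N). Keep it there steadily for two seconds and finish while still gripping and pressing it, so that I can drive the screws from behind; do not push the finished front, and leave the other things standing where they are.

Things in the scene. Friction and masses are not known exactly. Their poses are not given: they have to be found in the camera images.
- pull: Loose drawer pull, dark wood, about 90 g, a T seen from above, 40 mm tall all over: fin (the grip) 26 mm thick in y, x = -19.5 to 18 mm; mounting plate 64 mm wide in y, x = 18 to 28 mm. Starts standing on its underside. Origin on the underside below the fin's middle; x from fin to plate, z up. Grip the fin from above across its 26 mm.
- pull_face (a point): Centre of the pull's mounting face: 28 mm along x and 20 mm above the pull's origin; axes as the pull's.
- stand_bare: Fixed stand, 85 mm tall, grey foot 10 mm thick, 120 mm wide, x = -25 to 85 mm; carries the bare pale drawer front, 110 mm wide, 17 to 85 mm above the table, 12 mm thick. Origin on the table below the middle of the front's unpressed outer face; x points level from that face into the stand, away from the robot (within 15 degrees of world x), z up.
- bare_mark (a point): Centre of the pencilled outline (64 wide, 40 high, two screw dots inside) on the bare front's outer face, 55 mm above the table; moves with the front; x into the front, z up.
- board_bare (a joint): Spring travel of the bare front, m: 0 unpressed, grows as it is pushed in along x, end stop 0.020. 1000 N/m, no preload, friction 0.2 N. A black pointer on the back of the front, 73 mm above the table, moves along a white scale: green band 0.005 to 0.011, red band from 0.016.
- stand_fitted: A second stand and front like the first, same origin and axes, but its front already carries a pull like the loose one, fixed on, reaching 47.5 mm out from its face.
- board_fitted (a joint): Spring travel of the finished front, m, as for the bare one.
- honey_jar: Bystander: honey jar with yellow lid, 64 mm diameter, 87 mm tall; origin at the centre of its underside.
- glass: Bystander: empty clear tumbler, 80 mm diameter, 88 mm tall; origin at the centre of its underside.
- candle: Bystander: tea light, 38 mm diameter, 15 mm tall; origin at the centre of its underside.
- matches: Bystander: matchbox lying flat, 53 x 36 x 15 mm; origin at the centre of its underside.
Things that resemble listed ones, but are neither listed nor needed, are in the scene too. What is shaped like the pull but pink or yellow is not meant.

How it is judged:
By the outcome, as a careful person would: the job done as asked, in the order asked, and still so for the second after the job is handed in, while the arm keeps its last pose, push and grip.
It also fails if it takes over 42 s, if anything falls off the work surface, if the arm or the gripper's body presses on something with over 40 N, if the wrist force passes 120 N, or if a joint passes its speed limit or range.

## Working session

There is one attempt and no reset: what is moved stays moved. The work goes in short steps, Python scripts to look and compute and a tool call to move; the robot and the scene stay as the last step left them, time stands still between calls to the robot, and variables do not carry over. Pictures are saved under pics/ and viewed, at most 10 in all, crops included, and the job is handed in when it is done.

Besides the shell and the picture viewer there is one more tool, called after "Call:" by a JSON object that holds its "fn" and its "kwargs", one argument or row to a line. jog_arm: Moves the arm, as the interface text tells. Its arguments: {"type":"object","properties":{"targets":{"type":"array","items":{"type":"number"}},"grip_force":{"type":"number"}},"required":["targets"]}

```bash
mkdir -p pics
python3 - <<'E'
from bench import manip
import cv2,numpy as np
for n in("scene","top"):
    im=manip.grab_frame(n); cv2.imwrite(f"pics/{n}0.png",im[:,:,::-1])
    c=manip.calibration(n); print(n,np.round(c["camera_matrix"],1).tolist(),np.round(c["distortion"],3),np.round(c["T"],3).tolist())
s=manip.sense(); print(s["t"],s["tcp_pos"],s["eef_rot"],s["finger_gap"],manip.nose_length)
E
```

```text
scene [[479.3, 0.0, 278.0], [0.0, 479.3, 201.1], [0.0, 0.0, 1.0]] [-0.056  0.     0.     0.     0.   ] [[0.486, 0.574, -0.659, -0.437], [-0.874, 0.316, -0.369, -0.515], [-0.004, 0.756, 0.655, 0.971], [0.0, 0.0, 0.0, 1.0]]
top [[444.8, 0.0, 285.8], [0.0, 444.8, 207.1], [0.0, 0.0, 1.0]] [0.011 0.    0.    0.    0.   ] [[0.022, 0.983, -0.18, 0.239], [-1.0, 0.021, -0.008, -0.015], [-0.004, 0.18, 0.984, 1.349], [0.0, 0.0, 0.0, 1.0]]
0.1 [ 0.20182885 -0.51138022  0.24920201] [-6.47259011e-04  9.82397137e-01  1.86803226e-01  1.35629276e-05] 0.08834260573919378 0.011
```

View pics/scene0.png

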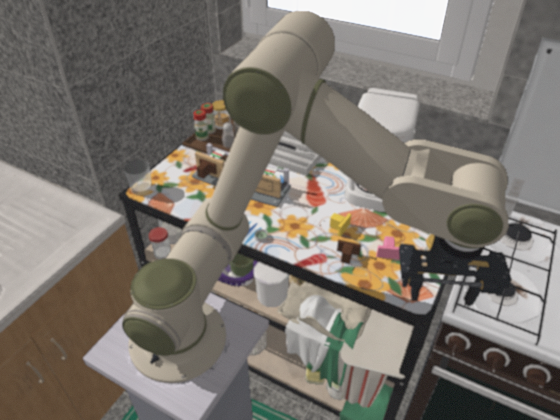

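View pics/top0.png

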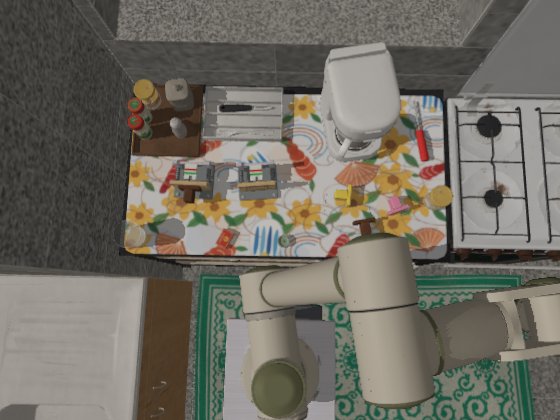

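The scene view shows the dark pull near (348,250). The top view shows the bare stand at about (257,180), the fitted stand at (190,183), and the pull at (366,228), partly under the arm. Next I'll zoom in on these.

Run:
```python
import cv2,numpy as np
t=cv2.imread("pics/top0.png"); s=cv2.imread("pics/scene0.png")
a=cv2.resize(t[155:215,160:290],None,fx=6,fy=6,interpolation=cv2.INTER_CUBIC)
b=cv2.resize(t[180:240,325:390],None,fx=4,fy=4,interpolation=cv2.INTER_CUBIC)
c=cv2.resize(s[215:275,310:375],None,fx=4,fy=4,interpolation=cv2.INTER_CUBIC)
d=cv2.resize(s[140:200,185:250],None,fx=4,fy=4,interpolation=cv2.INTER_CUBIC)
out=np.hstack([b,c,d]); a=cv2.copyMakeBorder(a,0,0,0,0,cv2.BORDER_CONSTANT)
cv2.imwrite("pics/z0.png",np.vstack([a[:, :780],out])[:600]);
```

```text
(no output)
```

View pics/z0.png

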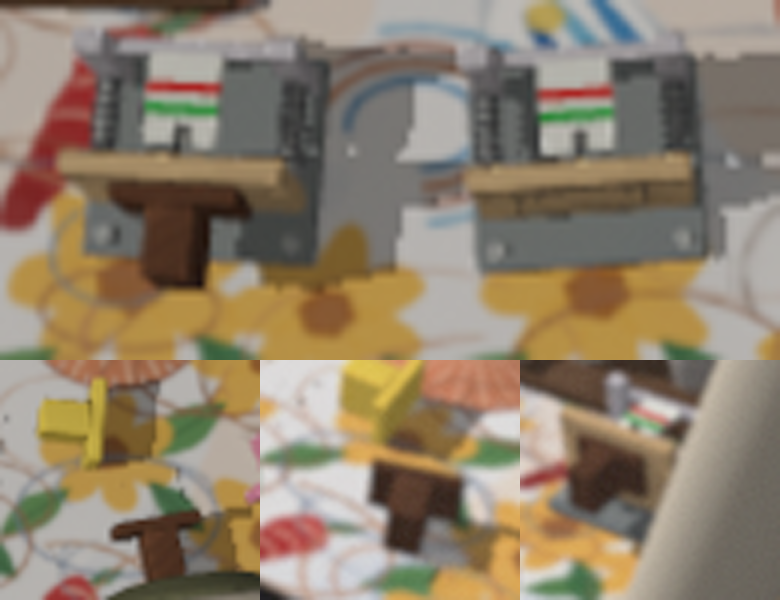

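The zoom confirms the right stand is bare: its front's top outer edge runs from top-image px (238.3,186.7) to (275.3,184.7). The dark loose pull's far plate edge runs from (353.3,221.8) to (373.8,218). The yellow pull is a decoy.

```bash
cat > h.py <<'E'
from bench import manip
import cv2,numpy as np
from scipy.spatial.transform import Rotation as R
F=np.diag([1.,-1,-1])
def ray(c,px,z):
    p=cv2.undistortPoints(np.array([px],float).reshape(-1,1,2),c["camera_matrix"],c["distortion"])[:,0]
    T=np.array(c["T"]); d=np.c_[p[:,0],-p[:,1],-np.ones(len(p))]@T[:3,:3].T
    o=T[:3,3]; return o+d*((z-o[2])/d[:,2])[:,None]
def proj(c,P):
    T=np.array(c["T"]); q=(np.atleast_2d(P)-T[:3,3])@T[:3,:3]@F
    return cv2.projectPoints(q,np.zeros(3),np.zeros(3),c["camera_matrix"],c["distortion"])[0][:,0]
def rot():
    w,x,y,z=manip.sense()["eef_rot"]; return R.from_quat([x,y,z,w])
def body(P,pos,yaw): # local points -> world, pos (x,y), upright
    return R.from_euler('z',yaw).apply(P)+np.r_[pos,0]
E
python3 - <<'E'
from h import *
c=manip.calibration("top")
for n,px,z in [("bare",[(238.3,186.7),(275.3,184.7)],.085),("fit",[(170,185.5),(206.7,185.3)],.085),("plate",[(353.25,221.75),(373.75,218)],.04),
  ("glass,matches,candle,yellow,pink,jar",[(135,237),(227,238),(287,240),(345,196),(397,205),(441,197)],.03),("appl",[(345,155)],.1)]:
    P=ray(c,px,z); print(n,P.round(4).tolist(), np.degrees(np.arctan2(P[0,0]-P[1,0],-(P[0,1]-P[1,1])))) 
print(rot().as_matrix().round(3)); s=manip.sense(); w=manip.calibration("wrist"); print(rot().inv().apply(w["T"][:3,3]-s["tcp_pos"]), (rot().inv().as_matrix()@w["T"][:3,:3]).round(3).tolist(), w["camera_matrix"][0])
E
```

```text
bare [[0.5277, 0.1346, 0.085], [0.536, 0.0269, 0.085]] -175.58768178173233
fit [[0.527, 0.3338, 0.085], [0.5299, 0.2269, 0.085]] -178.4324077585205
plate [[0.4387, -0.2061, 0.04], [0.4513, -0.2671, 0.04]] -168.30701998725584
glass,matches,candle,yellow,pink,jar [[0.3802, 0.4422, 0.03], [0.3831, 0.1682, 0.03], [0.381, -0.0105, 0.03], [0.5184, -0.183, 0.03], [0.4941, -0.3394, 0.03], [0.5216, -0.4724, 0.03]] -179.38554022659832Traceback (most recent call last):
  File "<stdin>", line 5, in <module>
IndexError: index 1 is out of bounds for axis 0 with size 1
```

Run:
```python
from h import *
np.set_printoptions(suppress=True)
s=manip.sense(); w=manip.calibration("wrist"); print(rot().inv().apply(w["T"][:3,3]-s["tcp_pos"]).round(4), (rot().inv().as_matrix()@w["T"][:3,:3]).round(3).tolist(), w["camera_matrix"][0],w["distortion"])
d=rot().inv().apply(np.array([.417,-.242,.20])-s["tcp_pos"]); print(d*100)
print(rot().as_matrix().round(3), s["q"])
```

```text
[ 0.085   0.0002 -0.1349] [[-0.001, 0.946, 0.323], [1.0, 0.001, 0.0], [0.0, 0.323, -0.946]] [307.6020119    0.         275.26823536] [-0.05373168  0.          0.          0.          0.        ]
[ 29.90115504 -17.15431379   4.94996125]
[[ 0.93   0.367 -0.   ]
 [ 0.367 -0.93   0.001]
 [ 0.    -0.001 -1.   ]] [-1.41027354  0.38114265  1.29815519 -0.00000838  1.46358958 -0.21529055]
```

The manual's scale: shifts go in shares of 60 cm and turns go in shares of 45 degrees. Converting my numbers, 29.9 cm is 0.4983, 28 cm is 0.4667, 9.8 degrees is 0.2178.

Call:
{"fn": "jog_arm", "kwargs": {
  "targets": [1,0.0667,-0.0383,0.0117,0.0333,1,0.1333,-0.0767,0.0233,0.0667,1,0.2,-0.115,0.0333,0.1,1,0.2667,-0.1533,0.045,0.1333,1,0.3333,-0.1917,0.0567,0.1667,1,0.4,-0.23,0.0667,0.2,1,0.4667,-0.2667,0.0783,0.2178,1,0.4983,-0.285,0.0833,0.2178,1,0.4983,-0.285,0.0833,0.2178,1,0.4983,-0.285,0.0833,0.2178]
}}

```text
t: 1.1
tcp_pos: [0.4171, -0.243, 0.1997]
eef_rot: [-0.0, 0.995, 0.103, -0.0]
wrist_force: [0.5, -0.2, -0.1]
finger_gap: 0.088
gripper_force: 0.0
```

Run:
```python
from h import *
c=manip.calibration("wrist"); im=manip.grab_frame("wrist"); cv2.imwrite("pics/w1.png",im[:,:,::-1]); np.savez("w1.npz",**c)
im=manip.grab_frame("top"); cv2.imwrite("pics/top1.png",im[:,:,::-1])
s=manip.sense(); print(s["t"],s["tcp_pos"],rot().as_matrix()[:2,0])
P=np.array([[.028,.032,.04],[.028,-.032,.04],[.018,.032,.04],[.018,-.032,.04],[-.0195,.013,.04],[-.0195,-.013,.04]])
print(proj(c,body(P,(.4176,-.2423),np.radians(11.7))).round(1).tolist())
```

```text
1.2 [ 0.41671599 -0.24375479  0.19983557] [0.9793578  0.20213433]
[[241.7, 168.8], [307.9, 168.8], [242.0, 178.9], [307.5, 179.0], [262.0, 215.1], [287.6, 215.1]]
```

View pics/w1.png

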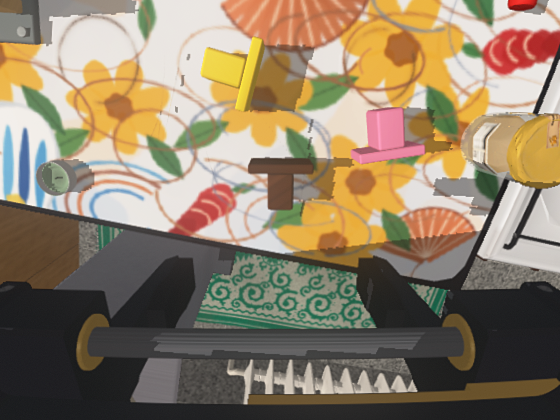

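The wrist view shows the loose pull at about (280,183) with its plate upper-most, columns 248–312. The pink and yellow decoys are clear of it. I'll fit the pose by silhouette.

```bash
cat > fit.py <<'E'
from h import *
from scipy.optimize import minimize
def box(x0,x1,y0,y1,z0,z1): return np.array([[x,y,z] for x in(x0,x1) for y in(y0,y1) for z in(z0,z1)])
PULL=[box(-.0195,.018,-.013,.013,0,.04),box(.018,.028,-.032,.032,0,.04)]
def fit(cams,p0,boxes=PULL,k=8):
    # cams: list of (cal, mask, (x0,y0,x1,y1)); pose (x,y,yaw); silhouette overlap
    def cost(p,draw=None):
        e=0
        for c,m,(x0,y0,x1,y1) in cams:
            M=np.zeros(((y1-y0)*k,(x1-x0)*k),np.uint8)
            for b in boxes:
                q=(proj(c,body(b,p[:2]/1000,np.radians(p[2])))+.5-[x0,y0])*k
                cv2.fillConvexPoly(M,cv2.convexHull(np.round(q).astype(np.int32)),1)
            M=cv2.resize(M.astype(np.float32),None,fx=1/k,fy=1/k,interpolation=cv2.INTER_AREA)
            e+=np.abs(M-m[y0:y1,x0:x1]).sum()
        return e
    S=np.array(p0)+np.vstack([np.zeros(3),np.diag([6,6,5])])
    r=minimize(cost,p0,method="Nelder-Mead",options=dict(initial_simplex=S,xatol=.05,fatol=.05))
    S=r.x+np.vstack([np.zeros(3),-np.diag([3,3,3])])
    return minimize(cost,r.x,method="Nelder-Mead",options=dict(initial_simplex=S,xatol=.02,fatol=.02))
E
python3 - <<'E'
from fit import *
im=cv2.imread("pics/w1.png").astype(int); c=dict(np.load("w1.npz")); tp=cv2.imread("pics/top1.png").astype(int)
for j in (160,168,180,200): print(im[j,281,::-1], end=' ')
def mask(im): 
    b,g,r=im[...,0],im[...,1],im[...,2]; return ((r<125)&(r-b>15)&(r-g>8)&(g-b<35)).astype(np.float32)
w=(235,145,325,222); m=mask(im)
r=fit([(c,m,w)],[420,-240,11.7]); print(r.x,r.fun,m[w[1]:w[3],w[0]:w[2]].sum())
z=im.astype(np.uint8)[w[1]:w[3],w[0]:w[2]]; z2=np.repeat((m[w[1]:w[3],w[0]:w[2]]*255).astype(np.uint8)[...,None],3,2)
ov=cv2.resize(z,None,fx=4,fy=4,interpolation=cv2.INTER_CUBIC)
for b in PULL:
    q=((proj(c,body(b,r.x[:2]/1000,np.radians(r.x[2])))+.5-w[:2])*4).astype(np.int32); cv2.polylines(ov,[cv2.convexHull(q)],True,(0,255,0),1)
cv2.imwrite("pics/z1.png",np.hstack([ov,cv2.resize(z2,None,fx=4,fy=4,interpolation=cv2.INTER_NEAREST)]))
E
```

```text
[75 59 47] [105  76  57] [105  75  58] [106  75  58] [ 423.86033762 -246.56782555   10.91607432] 239.015625 1926.0
```

View pics/z1.png

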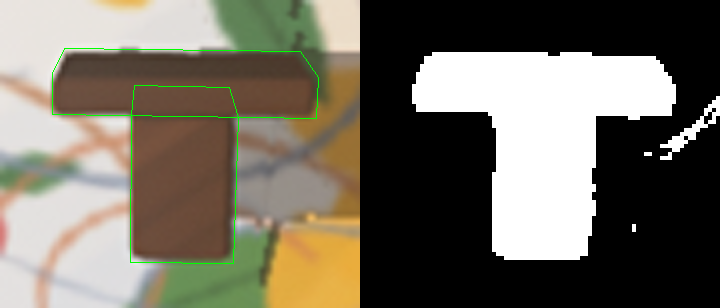

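The model outline sits on the pull, with a slight yaw error from mask noise at right. I'll refit using the largest blob only, and get the move numbers.

Run:
```python
from fit import *
im=cv2.imread("pics/w1.png").astype(int); c=dict(np.load("w1.npz"))
b,g,r=im[...,0],im[...,1],im[...,2]; m=((r<125)&(r-b>15)&(r-g>8)&(g-b<35)).astype(np.uint8)
n,l=cv2.connectedComponents(m,connectivity=4); m=(l==l[180,281]).astype(np.float32)
r=fit([(c,m,(235,145,325,222))],[423,-245,11]); print(r.x,r.fun)
x,y,a=r.x; p=np.array([x,y,0])/1000+body(np.array([[-.001,0,0]]),(0,0),np.radians(a))[0]; p[2]=.017
s=manip.sense(); print((rot().inv().apply(p-s["tcp_pos"])*100).round(2), "yaw",np.degrees(np.arctan2(*rot().as_matrix()[1::-1,0])))
```

```text
[ 423.61358852 -246.49494413   10.99486314] 180.640625
[ 0.52  0.4  18.28] yaw 11.661796796662898
```

In the tool's units: 18.3 cm is 0.305, 2.5 cm is 0.0417, 0.5 degrees is 0.0111.

Call:
{"fn": "jog_arm", "kwargs": {
  "targets": [1,0.0033,0.0033,0.0417,0.0111,1,0.0083,0.0067,0.0833,0.0111,1,0.0083,0.0067,0.1333,0.0111,1,0.0083,0.0067,0.1833,0.0111,1,0.0083,0.0067,0.225,0.0111,1,0.0083,0.0067,0.2583,0.0111,1,0.0083,0.0067,0.2833,0.0111,1,0.0083,0.0067,0.3,0.0111,1,0.0083,0.0067,0.305,0.0111,1,0.0083,0.0067,0.305,0.0111,0,0.0083,0.0067,0.305,0.0111,0,0.0083,0.0067,0.305,0.0111,0,0.0083,0.0067,0.305,0.0111,0,0.0083,0.0067,0.305,0.0111,0,0.0083,0.0067,0.305,0.0111,0,0.0083,0.0067,0.305,0.0111,0,0.0083,0.0067,0.305,0.0111,0,0.0083,0.0067,0.305,0.0111],
  "grip_force": 40
}}

```text
t: 3.0
tcp_pos: [0.4229, -0.2457, 0.0167]
eef_rot: [0.0, 0.995, 0.098, -0.0]
wrist_force: [-0.2, -0.6, -0.4]
finger_gap: 0.0263
gripper_force: 0.1
```

In the tool's units: -32.1 cm is -0.535, -31 cm is -0.5167, 6.8 degrees is 0.1511.

Call:
{"fn": "jog_arm", "kwargs": {
  "targets": [0,0,0,0,0,0,0,0,0,0,0,0,0,-0.0083,0,0,0,0,-0.0333,0,0,0,0,-0.075,0,0,0,0,-0.1333,0,0,0.0033,-0.0333,-0.2,0.0111,0,0.0083,-0.0833,-0.25,0.0222,0,0.015,-0.15,-0.2833,0.0444,0,0.0217,-0.2167,-0.3,0.0667,0,0.0283,-0.2833,-0.3,0.0889,0,0.035,-0.35,-0.3,0.1111,0,0.0417,-0.4167,-0.3,0.1333,0,0.0467,-0.475,-0.3,0.1511,0,0.05,-0.5167,-0.3,0.1511,0,0.05,-0.535,-0.3,0.1511,0,0.05,-0.535,-0.3,0.1511,0,0.05,-0.535,-0.3,0.1511]
}}

```text
t: 4.8
tcp_pos: [0.39, 0.0743, 0.1968]
eef_rot: [0.0, 0.999, 0.039, 0.0]
wrist_force: [-0.5, -1.3, -0.9]
finger_gap: 0.0259
gripper_force: 40.0
```

Run:
```python
from h import *
c=manip.calibration("wrist"); im=manip.grab_frame("wrist"); cv2.imwrite("pics/w2.png",im[:,:,::-1]); np.savez("w2.npz",**c)
im=manip.grab_frame("top"); cv2.imwrite("pics/top2.png",im[:,:,::-1])
im=manip.grab_frame("scene"); cv2.imwrite("pics/scene2.png",im[:,:,::-1])
s=manip.sense(); print(s["t"],s["tcp_pos"],s["wrist_force"],s["gripper_force"],s["finger_gap"])
B=np.array([[0,.055,.085],[0,-.055,.085],[.012,.055,.085],[.012,-.055,.085],[0,.055,.017],[0,-.055,.017],[0,.032,.075],[0,-.032,.075]])
print(proj(c,body(B,(.532,.081),np.radians(4.4))).round(1).tolist())
```

```text
4.95 [0.39011003 0.07406174 0.19671779] [-0.29611573 -0.41793431 -1.78842202] 39.9913774151355 0.025370700471704404
[[204.4, 25.5], [357.9, 25.6], [203.5, 6.9], [359.0, 7.1], [220.4, 43.9], [339.3, 44.0], [238.1, 28.4], [323.9, 28.5]]
```

View pics/w2.png

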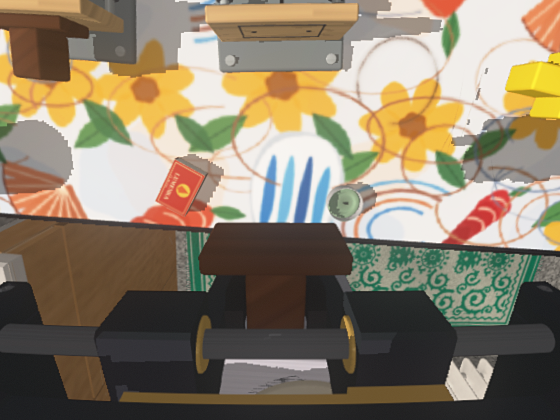

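The wrist view shows the bare front's top outer edge at row ~21 (columns 206–358), with the pencilled outline below it. The held pull's plate spans columns 200–352, rows 224–275. I'll zoom in with the model overlaid.

```bash
cat > ov.py <<'E'
from fit import *
BARE=np.array([[0,.055,.085],[0,-.055,.085],[0,-.055,.017],[0,.055,.017]]); MARK=np.array([[0,.032,.075],[0,-.032,.075],[0,-.032,.035],[0,.032,.035]])
def draw(im,c,polys,w,k=4):
    o=cv2.resize(im[w[1]:w[3],w[0]:w[2]],None,fx=k,fy=k,interpolation=cv2.INTER_CUBIC)
    for P in polys: cv2.polylines(o,[np.round((proj(c,P)+.5-w[:2])*k).astype(np.int32)],True,(0,255,0),1)
    return o
E
python3 - <<'E'
from ov import *
im=cv2.imread("pics/w2.png"); c=dict(np.load("w2.npz"))
a=draw(im,c,[],(195,0,370,80))
p0=(.39011,.07406); yaw=np.radians(4.5)
F=np.array([[.029,.032,.04],[.029,-.032,.04],[.029,-.032,0],[.029,.032,0]])+[0,0,.1967-.017]
G=np.array([[.029,.032,.04],[.029,-.032,.04],[.019,-.032,.04],[.019,.032,.04]])+[0,0,.1967-.017]
b=draw(im,c,[body(F,p0,yaw),body(G,p0,yaw)],(190,215,365,285))
cv2.imwrite("pics/z2.png",np.vstack([a,b]))
E
```

```text
(no output)
```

View pics/z2.png

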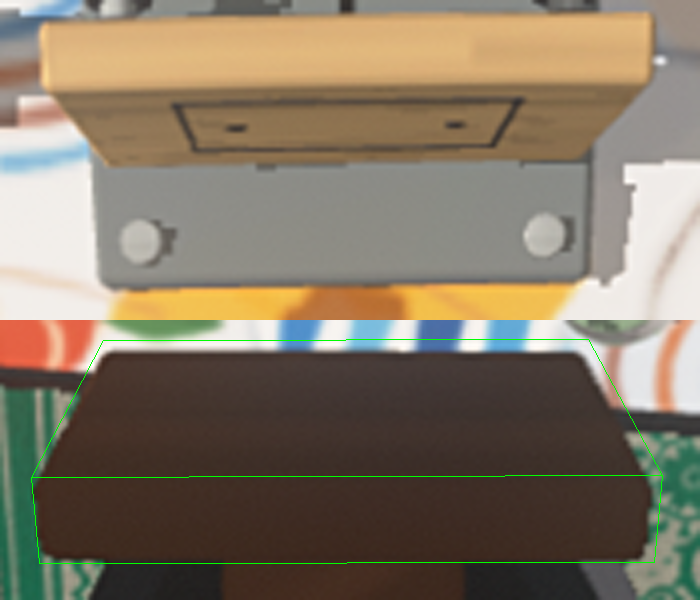

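The front's top outer edge in the zoom runs (42,88)→(650,80). The outline corners are (173,104), (523,99), (494,145) and (193,151). The held plate is symmetric to within about 0.4 mm of the prediction. Next I'll compute positions from these.

Run:
```python
from ov import *
c=dict(np.load("w2.npz"))
def f(n,l,z,o=(195,0)):
    P=ray(c,np.array(l,float)/4-.5+o,z); d=P[0]-P[1]; print(n,(P[:,:2]*1000).round(1).tolist(),"mid",(P.mean(0)*1000).round(1)[:2],"yaw",np.degrees(np.arctan2(-d[0],d[1])).round(2),"w",np.linalg.norm(d).round(4))
f("topfront",[(42,88),(650,80)],.085); f("topback",[(40,24),(652,12)],.085)
f("mark top",[(173,104),(523,99)],.075); f("mark bot",[(193,151),(494,145)],.035); f("dots",[(236,128),(456,125)],.055)
f("plate bottom",[(105,352),(580,352)],.1800,(190,215-80)); f("plate topfront",[(33,480),(655,480)],.22,(190,215-80)); f("plate topback",[(42,560),(650,560)],.22,(190,215-80))
print(rot().as_matrix()[:2,0], manip.sense()["tcp_pos"])
```

```text
topfront [[530.4, 135.5], [540.1, 27.4]] mid [535.3  81.4] yaw 5.14 w 0.1085
topback [[540.7, 136.1], [551.0, 28.6]] mid [545.8  82.3] yaw 5.48 w 0.108
mark top [[531.5, 113.2], [537.4, 48.4]] mid [534.5  80.8] yaw 5.2 w 0.0651
mark bot [[531.4, 113.5], [537.6, 48.6]] mid [534.5  81. ] yaw 5.49 w 0.0652
dots [[532.4, 102.9], [536.4, 58.8]] mid [534.4  80.8] yaw 5.16 w 0.0443
plate bottom [[415.0, 107.9], [419.8, 45.3]] mid [417.4  76.6] yaw 4.38 w 0.0628
plate topfront [[416.3, 107.9], [421.1, 45.2]] mid [418.7  76.6] yaw 4.37 w 0.0629
plate topback [[407.1, 107.1], [411.9, 44.2]] mid [409.5  75.6] yaw 4.37 w 0.0631
[0.99713066 0.07569968] [0.39011003 0.07406174 0.19671779]
```

In the tool's units: 14.5 cm is 0.2417, 9.6 cm is 0.16, -0.9 degrees is -0.02.

Call:
{"fn": "jog_arm", "kwargs": {
  "targets": [0,0.0083,0,0.0167,-0.0044,0,0.0167,0.0017,0.05,-0.0111,0,0.0333,0.0033,0.0917,-0.02,0,0.05,0.005,0.1333,-0.02,0,0.0667,0.0067,0.175,-0.02,0,0.0833,0.0083,0.2083,-0.02,0,0.1,0.0083,0.2333,-0.02,0,0.1167,0.0083,0.2417,-0.02,0,0.1333,0.0083,0.2417,-0.02,0,0.15,0.0083,0.2417,-0.02,0,0.16,0.0083,0.2417,-0.02,0,0.16,0.0083,0.2417,-0.02,0,0.16,0.0083,0.2417,-0.02,0,0.16,0.0083,0.2417,-0.02]
}}

```text
t: 6.35
tcp_pos: [0.4855, 0.0775, 0.0519]
eef_rot: [-0.0, 0.999, 0.047, -0.0]
wrist_force: [-0.1, 0.2, -0.8]
finger_gap: 0.0258
gripper_force: 40.0
```

Run:
```python
from ov import *
c=manip.calibration("wrist"); im=manip.grab_frame("wrist"); cv2.imwrite("pics/w3.png",im[:,:,::-1]); np.savez("w3.npz",**c)
im=manip.grab_frame("top")[:,:,::-1].copy()
s=manip.sense(); X=rot().as_matrix()[:2,0]; print(s["t"],s["tcp_pos"],s["wrist_force"],s["gripper_force"],np.degrees(np.arctan2(X[1],X[0])))
im3=cv2.imread("pics/w3.png"); a=draw(im3,c,[],(160,80,400,240),3); b=cv2.resize(im[155:195,190:310],None,fx=6,fy=3*1.0*1,interpolation=cv2.INTER_CUBIC)
cv2.imwrite("pics/z3.png",np.vstack([a,b]))
```

```text
6.45 [0.48563313 0.07745407 0.0518921 ] [-0.00397357 -0.42227961 -1.44286327] 39.99148562550545 5.3333687893106605
```

View pics/z3.png

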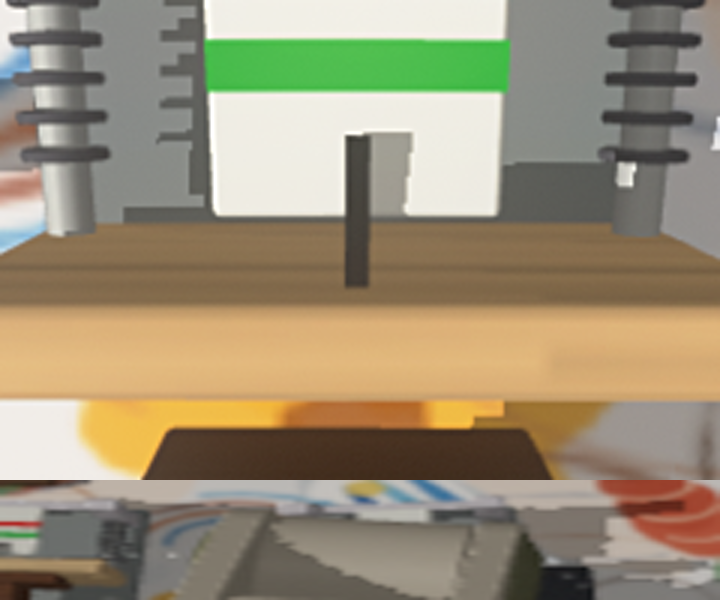

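The pointer and green band are plainly visible, and the plate and front edges are parallel. The pointer is at crop column ~357, and the plate's lower edge spans (165–532, row 431). I'll work out the remaining lateral offset and the gap.

Run:
```python
from ov import *
c=dict(np.load("w3.npz")); im=cv2.imread("pics/w3.png"); a=np.radians(5.3); n=np.array([np.cos(a),np.sin(a)]); t=np.array([-n[1],n[0]])
tcp=np.array([.48563,.07745])
def L(px,z,raw=False):
    q=np.array(px,float); q=q if raw else q/3-.5+[160,80]
    P=ray(c,q,z)[:,:2]-tcp; return (np.c_[P@n,P@t]*1000).round(2).tolist()
print("pointer base",L([(357,286),(357,135)],.073)); print("plate bottom",L([(165,431),(532,431)],.0352)); print("front edge",L([(357,400)],.085))
# front ends along its top face, row ~ (350/3+80)
hsv=cv2.cvtColor(im,cv2.COLOR_BGR2HSV).astype(int)
for r in (192,197,202,207):
    row=im[r].astype(int); m=(row[:,2]-row[:,0]>60)&(row[:,2]>180)&(row[:,1]>140); x=np.where(m[60:500])[0]+60
    print(r,x.min(),x.max(),L([(x.min(),r),(x.max(),r)],.085,True))
print("mark est",[(np.array([.5345,.0809])-tcp)@n*1000,(np.array([.5345,.0809])-tcp)@t*1000])
print("scale",L([(206,40),(507,40),(206,90),(507,90)],.073))
```

```text
pointer base [[60.92, -1.09], [79.25, -1.03]]
plate bottom [[27.02, 32.26], [27.02, -32.42]]
front edge [[49.94, -1.01]]
192 123 432 [[57.59, 52.96], [57.59, -54.3]]
197 118 431 [[55.79, 55.05], [55.78, -54.24]]
202 103 430 [[53.98, 60.8], [53.96, -54.18]]
207 65 430 [[52.15, 75.28], [52.11, -54.48]]
mark est [np.float64(48.97974452697113), np.float64(-1.0789003997766586)]
scale [[90.02, 16.53], [90.03, -18.43], [84.45, 16.77], [84.45, -18.7]]
```

In the tool's units: 2.5 cm is 0.0417, 2.4 cm is 0.04.

Call:
{"fn": "jog_arm", "kwargs": {
  "targets": [0,0.0033,0.0017,0,0,0,0.01,0.0017,0,0,0,0.0167,0.0017,0,0,0,0.0233,0.0017,0,0,0,0.0283,0.0017,0,0,0,0.0317,0.0017,0,0,0,0.035,0.0017,0,0,0,0.0383,0.0017,0,0,0,0.04,0.0017,0,0,0,0.0417,0.0017,0,0,0,0.0417,0.0017,0,0,0,0.0417,0.0017,0,0]
}}

```text
t: 7.65
tcp_pos: [0.5105, 0.0787, 0.0516]
eef_rot: [0.0, 0.999, 0.047, -0.001]
wrist_force: [-4.3, -1.6, 0.5]
finger_gap: 0.0257
gripper_force: 40.0
```

Run:
```python
from ov import *
c=manip.calibration("wrist"); im=manip.grab_frame("wrist"); cv2.imwrite("pics/w4.png",im[:,:,::-1]); np.savez("w4.npz",**c)
s=manip.sense(); X=rot().as_matrix()[:2,0]; print(s["t"],s["tcp_pos"],s["wrist_force"],s["gripper_force"],np.degrees(np.arctan2(X[1],X[0])))
col=im[:240,275:285].astype(int).mean(1); 
for k in range(60,200,1):
    pass
cv2.imwrite("pics/z4.png",cv2.resize(cv2.imread("pics/w4.png")[90:260,150:400],None,fx=3,fy=3,interpolation=cv2.INTER_CUBIC))
```

```text
7.7 [0.51055257 0.07873347 0.05164862] [-3.89186901 -1.31730692 -1.1285789 ] 39.991945372894406 5.33399390063417
```

View pics/z4.png

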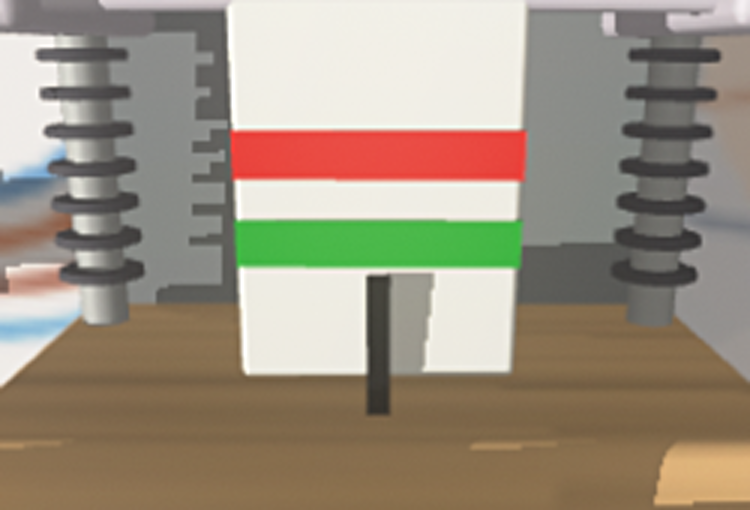

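The pointer tip is at crop row 275 against a green start at 267, so about 4 mm of travel, which agrees with the ~4 N force reading. I'll add 4 mm to reach mid-green, then hold.

In the tool's units: 0.4 cm is 0.0067, 0.3 cm is 0.005.

Call:
{"fn": "jog_arm", "kwargs": {
  "targets": [0,0.0017,0,0,0,0,0.0033,0,0,0,0,0.005,0,0,0,0,0.0067,0,0,0,0,0.0067,0,0,0,0,0.0067,0,0,0,0,0.0067,0,0,0,0,0.0067,0,0,0]
}}

```text
t: 8.5
tcp_pos: [0.514, 0.079, 0.0516]
eef_rot: [0.0, 0.999, 0.047, -0.001]
wrist_force: [-7.2, -3.5, 1.5]
finger_gap: 0.0256
gripper_force: 40.0
```

Run:
```python
from ov import *
c=manip.calibration("wrist"); im=manip.grab_frame("wrist")[:,:,::-1].copy(); sc=manip.grab_frame("scene")[:,:,::-1]
np.savez("w5.npz",**c); cv2.imwrite("pics/w5.png",im)
s=manip.sense(); X=rot().as_matrix(); print(s["t"],s["tcp_pos"],s["wrist_force"],s["torque"],s["gripper_force"],np.degrees(np.arctan2(X[1,0],X[0,0])),X[:,2])
cv2.imwrite("pics/z5.png",cv2.resize(im[90:290,150:400],None,fx=3,fy=3,interpolation=cv2.INTER_CUBIC))
```

```text
8.6 [0.51397177 0.07904923 0.05162623] [-7.09692691 -3.45246568  1.89447817] [-0.37744414  1.01096435  0.09167633] 39.99260846525431 5.341293464851341 [-2.27715246e-03 -1.99470903e-04 -9.99997387e-01]
```

View pics/z5.png

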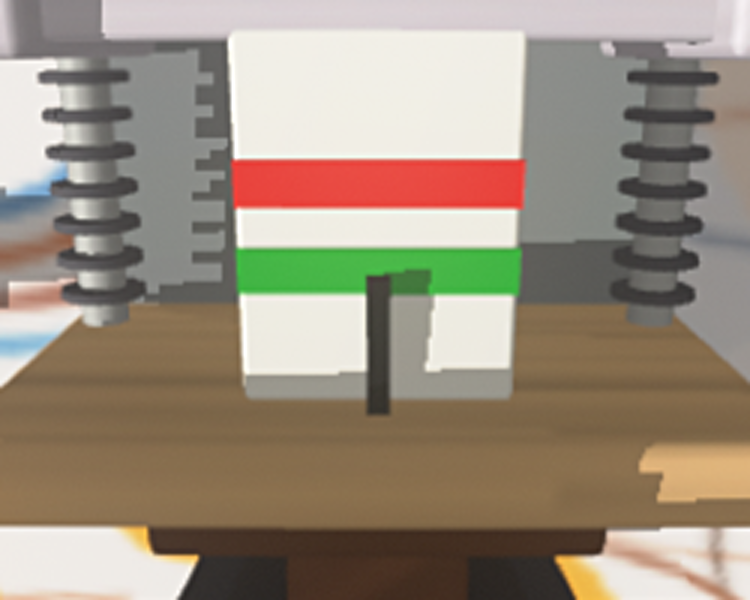

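The pointer is now at ~7.4 mm, inside the green band. The plate spans columns 150–605 (mid 377.5), centred under the pointer at column 378. Now hold.

Call:
{"fn": "jog_arm", "kwargs": {
  "targets": [0,0,0,0,0,0,0,0,0,0,0,0,0,0,0,0,0,0,0,0,0,0,0,0,0,0,0,0,0,0,0,0,0,0,0,0,0,0,0,0,0,0,0,0,0,0,0,0,0,0,0,0,0,0,0,0,0,0,0,0,0,0,0,0,0,0,0,0,0,0,0,0,0,0,0,0,0,0,0,0,0,0,0,0,0,0,0,0,0,0,0,0,0,0,0,0,0,0,0,0]
}}

```text
t: 10.6
tcp_pos: [0.514, 0.0791, 0.0516]
eef_rot: [0.0, 0.999, 0.047, -0.001]
wrist_force: [-6.9, -3.6, 2.2]
finger_gap: 0.0257
gripper_force: 40.0
```

Call:
{"fn": "jog_arm", "kwargs": {
  "targets": [0,0,0,0,0,0,0,0,0,0,0,0,0,0,0,0,0,0,0,0,0,0,0,0,0,0,0,0,0,0,0,0,0,0,0,0,0,0,0,0]
}}

```text
t: 11.4
tcp_pos: [0.514, 0.079, 0.0516]
eef_rot: [0.0, 0.999, 0.047, -0.001]
wrist_force: [-6.7, -3.0, 2.0]
finger_gap: 0.0257
gripper_force: 40.0
```

Run:
```python
from ov import *
im=manip.grab_frame("wrist")[:,:,::-1].astype(int); s=manip.sense(); print(s["t"],s["tcp_pos"],s["wrist_force"],s["gripper_force"])
g=im[:,240]; G=np.where((g[:,1]>g[:,2]+60)&(g[:,1]>g[:,0]+60))[0]; p=im[:,276].sum(1); D=[r for r in range(150,235) if p[r]<220]
print("green rows",G.min(),G.max(),"pointer tip row",D[0]); f=5+(G.max()+1-D[0])/(G.max()+1-G.min())*6; print("travel mm",f)
if 6<f<10: manip.job_done(); print("done")
```

```text
11.45 [0.51397448 0.07907586 0.05162345] [-6.82841815 -3.03762648  1.77940754] 39.992557503283024
green rows 173 187 pointer tip row 182
travel mm 7.4
the job is handed in; nothing more can be done
done
```

The loose pull is gripped and pressed flat, upright and centred on the pencilled outline; the pointer read about 7.4 mm (mid-green) before and after a hold of about 2.8 s, and I handed the job in at 11.5 s while still pressing.

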